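# First-in-first-out refill of a spray-adhesive lane

### The job

Restock the shelf lane of tall spray cans first in, first out: first bring the two old cans already in the lane forward, in the same order, so that the front one is up against the front stop and the other close behind it; then take the two new cans from the delivery tray and stand them in the lane behind the old ones. When the lane is full, flip the toggle on the refill-call box over to the side away from its lamp to cancel the call. Set the cans down rather than dropping them, keep them upright, and leave the stock in the other lanes and the things on the bench where they are.

Things in the scene. Friction and masses are not known exactly. Their poses are not given: they have to be found in the camera images.
- shelf: Low shelf fixed on the bench: plywood board in a red frame, 300 x 290 mm, 30 mm high. On it stand three open-topped white lane trays side by side, 88 mm apart centre to centre, in any order: one for tall cans, one for short cans, one for cartons. Origin under its centre, x along the lanes to the rear, z up.
- lane_tall_stop (a point): Lane of the tall cans: point on its floor (33 mm above the bench), centre line, at the inner face of the front stop (end nearest the robot). x runs along the lane to the rear, y across. Inside 250 x 58 mm, sheet 3 mm; side and rear walls 32 mm above the floor, stop 23 mm. A can against the stop has its centre 26 mm along x; four cans fill 208 of the 250 mm.
- old_front_center (a point): Old can nearer the front of the lane. Tall spray can: upright cylinder 52 mm in diameter all the way up (flush white cap over the top 42 mm) and 150 mm high, paper-wrapped aluminium, about 0.26 kg, loose. The point is on its axis, half-way up (75 mm above its base); z is its axis.
- old_rear_center (a point): Old can farther back in the lane; same can, same kind of point.
- delivery: Delivery tray: open cardboard tray 180 x 130 mm, walls 40 mm high, floor and walls 4 mm thick, fixed on the bench to one side of the shelf. Origin under its centre, x along its long side.
- new_a_center (a point): New can in the delivery tray; a can of the same kind (52 mm diameter, 150 mm high, about 0.3 kg), same kind of point. The two new cans are interchangeable.
- new_b_center (a point): The other new can in the delivery tray; same can, same kind of point.
- shortcan1_center (a point): Short can in another lane, upright, 52 mm in diameter, 95 mm high, loose; stays. Point on its axis, half-way up.
- shortcan2_center (a point): The second short can in that lane; same kind of point; stays.
- carton1_center (a point): Upright carton in the third lane, 60 mm (along the lane) x 50 mm x 140 mm high, loose; stays. Point at its centre.
- carton2_center (a point): The second carton in that lane; same kind of point; stays.
- call_toggle (a joint): Bat toggle of the refill-call box: +0.40 rad leaning fully to the lamp side (calling, as it starts), 0 upright, -0.40 leaning fully away from the lamp (call cancelled). It snaps over its centre and stays on either side; a sideways push of about 1 N near its tip moves it.
- toggle_tip (a point): Point on the toggle's axis 42 mm from its pivot (the toggle is a steel bat 46 mm long, 8 mm thick at the foot and 14 mm at the thick end).
- toggle_pivot (a point): Pivot of the toggle, on the top face of the refill-call box (fixed grey box 130 x 80 mm, 55 mm high, on the other side of the shelf from the delivery tray). The y axis here runs along the box's long side from the toggle to the lamp, a round lens 34 mm wide, 11 mm high, centre 64 mm from the pivot. The toggle swings in this y-z plane.
- tape: Bystander: roll of tape lying flat, 100 mm in diameter, 48 mm high, on the bench; origin under its centre.
- squeegee: Bystander: hand squeegee lying flat, 100 x 78 mm, 14 mm high; origin under its middle.
- scissors: Bystander: scissors lying flat on the bench, 200 mm long along their x axis, 10 mm high; origin under the pivot.
Things that resemble listed ones, but are neither listed nor needed, are in the scene too. Leave any blue, pink or purple look-alike of the part that bears new_b_center alone.

How it is judged:
By the outcome, as a careful person would: the job done as asked, in the order asked, and still so for the second after the job is handed in, with the robot touching nothing.
It also fails if it takes over 72 s, if anything falls off the work surface, if the arm or the gripper's body presses on something with over 40 N, if the wrist force passes 120 N, or if a joint passes its speed limit or range.

### The arm

A 6-joint arm with a two-finger parallel gripper is mounted at the origin on the work surface. World frame = base frame: x ahead of the robot, y to its left, z up, the work surface at z = 0. Lengths are in m, angles in rad, forces in N, time in s.
With the tool pointing down it reaches from about 0.425 to 0.95 m from the base axis. Payload 3.5 kg.
Tool frame: the origin (TCP) lies at the very end of the fingers, on their centre line; the grasp point (between the pads) lies ctrl.grip_point_offset behind it (ctrl.grip_point_offset is the distance from the TCP to the grasp point, in m); z points along the fingers, y is the direction in which the jaws open and shut (so a half turn about z gives the same grasp; the last joint's range is limited). The gripper opens to 85 mm and grips with 20 to 120 N. Pads are 22 mm wide; open, the fingers measure 114 mm over their backs; the gripper's body (76 mm by 85 mm) begins 54 mm behind the grasp point. The pads swing forward as they close: fully open they stand 13 mm farther back than shut.
Start: joints at [0.972, 0.286, 1.577, -0, 1.279, -0.15], TCP at [0.293, 0.608, 0.231] pointing down, gripper open.
Joint ranges: [-2.77, 2.77], [-0.9, 2.22], [0.21, 2.48], [-1.53, 4.67], [0.24, 2.81], [-2.84, 2.84]. Speed limits (rad/s): [2.79, 2.79, 3.14, 3.14, 3.14, 3.14].

### API

Orientations are given as a unit quaternion [x, y, z, w].
In Python, from plant import ctrl gives the robot as it stands.
- The arm moves only by the tool servo_tool, never from a script. Its argument "increments" is a list of rows, each a list of 5 numbers: the opening, from 0 (shut) to 1 (fully open), then the shift along the world's x, y, z in units of 40 mm (1.0 is 40 mm), then the turn about the world's z in units of 5 degrees (1.0 is 5 degrees). A call has exactly 10 rows; each row is the pose to reach, as a shift and turn from the pose measured when the call began; what a row does not reach only later rows make up. A row lasts 1/12 s, in which the tool goes at most 41.7 mm and 7.16 degrees, less where a joint would pass 70% of its speed; a pose out of reach is approached as far as the arm can. A call with a gripper value outside its range is refused whole. The fingers move at their own pace and stop on an object; "grip_force" is the grip in N (left out, the last holds). Time passes only in rows, so rows that repeat a pose let the fingers close, or fill a call up. It gives the time, the measured TCP pose, the force and the opening at its end, in the units of the state.
- ctrl.get_state(): the state, without advancing time (a new reading comes with each control period).
- ctrl.read_camera(name): name is "side" or "top"; returns a dict with "frame" (420x560x3 uint8, red, green, blue), "K" (3x3 intrinsics, pixels), "extrinsics" (4x4, takes a point from camera to world coordinates). Camera axes: x right, y down, z forward; pixel columns grow to the right and rows downward; lengths in m; the calibration is good to about 2 mm. A picture is of the moment at which its call begins. There is no depth.
- ctrl.sign_off(): hands the job in, once; it reports no verdict.
Trained networks look in a picture, given as the dict that the camera call returned (one of the last four; its "shot" number tells which), for a name from the list of things; names that differ only in an ending like _2 or _b are one class to them, and where a whole thing is asked for, a point or a joint stands for the part that bears it (a point fixed in the world has none). Each returns a list of dicts, best first, with "conf" (0 to 1); they miss things now and then, are a little off and sometimes report something else, mostly with a low value. They report only what shows in the picture. A call takes as long as a camera call. They do not tell look-alikes from the thing itself.
- ctrl.masks_of(picture, query): "region" (420x560 bool, what is visible of it) and "extent" ([left, top, right, bottom] in pixels, round what is visible of it).
- ctrl.landmark_of(picture, query): "centre" ([row, column] in pixels: a listed point, or the origin of a listed thing).
The state is a dict: "time": time; "qpos": joint angles; "dq": joint speeds; "joint_efforts": joint torques, N m; "eef_pos": TCP position; "tcp_rot": TCP orientation; "contact_force": force on the tool from outside, world axes, zero at the start; "wrist_torque": the same for the moment, N m; "opening": opening from 0.0 (shut) to 1.0 (fully open).
Only numpy, scipy, OpenCV 4.12 (cv2) and the standard library are available. Lean on these libraries where they do the work, as an engineer would, in place of code of your own. Each camera call takes 0.05 s, during which the arm holds its last target. There are 200 camera calls.

## Working session

There is one attempt and no reset: what is moved stays moved. The work goes in short steps, Python scripts to look and compute and a tool call to move; the robot and the scene stay as the last step left them, time stands still between calls to the robot, and variables do not carry over. Pictures are saved under pics/ and viewed, about 8 in all and at most 12, crops included, and the job is handed in when it is done.

Besides the shell and the picture viewer there is one more tool, called in YAML: its name, and indented under it one key for each argument. servo_tool: Moves the arm, as the interface text tells. Its arguments: {"type":"object","properties":{"increments":{"type":"array"},"grip_force":{"type":"number"}},"required":["increments"]}

```bash
mkdir -p pics; cat > h.py <<'E'
import numpy as np,cv2
from plant import ctrl
def ray(p,rc):
    K=np.array(p["K"]);T=np.array(p["extrinsics"])
    d=T[:3,:3]@np.linalg.solve(K,[rc[1],rc[0],1.]);return T[:3,3],d
def at_z(p,rc,z):
    o,d=ray(p,rc);return o+d*(z-o[2])/d[2]
def proj(p,X):
    K=np.array(p["K"]);T=np.linalg.inv(np.array(p["extrinsics"]))
    c=K@(T[:3,:3]@np.array(X)+T[:3,3]);return c[1]/c[2],c[0]/c[2]
def save(p,n,crop=None,s=1):
    f=p["frame"]
    if crop: f=f[crop[0]:crop[1],crop[2]:crop[3]]
    cv2.imwrite("pics/"+n,cv2.resize(f[:,:,::-1],None,fx=s,fy=s,interpolation=cv2.INTER_CUBIC))
E
python3 - <<'E'
from h import *
np.set_printoptions(precision=3,suppress=True)
print(ctrl.grip_point_offset,ctrl.get_state())
zs=dict(shelf=0,lane_tall_stop=.033,old_front_center=.108,delivery=0,new_a_center=.079,shortcan1_center=.0805,carton1_center=.103,toggle_tip=.094,toggle_pivot=.055,tape=0,squeegee=0,scissors=0)
for n in("top","side"):
    p=ctrl.read_camera(n);save(p,n+"0.png")
    print(n,np.array(p["extrinsics"]),np.array(p["K"])[0])
    for q,z in zs.items():
        for r in ctrl.landmark_of(p,q): print(n,q,np.array(r["centre"]),round(r["conf"],2),at_z(p,r["centre"],z))
E
```

```text
0.0187 {'time': 0.0, 'qpos': array([ 0.972,  0.287,  1.578,  0.   ,  1.279, -0.15 ]), 'dq': array([-0.   , -0.001, -0.001, -0.   , -0.001,  0.001]), 'joint_efforts': array([  0.001, -40.598, -29.262,  -0.   ,   0.006,  -0.   ]), 'eef_pos': array([0.292, 0.608, 0.23 ]), 'tcp_rot': array([ 0.223,  0.975, -0.001, -0.   ]), 'contact_force': array([-0.127,  0.271,  0.122]), 'wrist_torque': array([-0.049,  0.022, -0.022]), 'opening': 1.0027552633934413}
top [[-0.004 -0.997  0.072  0.46 ]
 [-1.     0.004  0.001 -0.038]
 [-0.001 -0.072 -0.997  1.471]
 [ 0.     0.     0.     1.   ]] [486.959   0.    284.777]
top shelf [203. 283.] 0.82 [ 0.595 -0.031  0.   ]
top lane_tall_stop [250.8 255.5] 0.85 [0.451 0.05  0.033]
top lane_tall_stop [245.7 388.7] 0.34 [ 0.465 -0.342  0.033]
top old_front_center [214.3 251.2] 0.62 [0.554 0.058 0.108]
top delivery [236.1 375.9] 0.79 [ 0.494 -0.311  0.   ]
top delivery [189.3 280.5] 0.69 [ 0.637 -0.024  0.   ]
top delivery [203.5 285.3] 0.4 [ 0.594 -0.038  0.   ]
top new_a_center [247.6 383.9] 0.75 [ 0.459 -0.319  0.079]
top shortcan1_center [216.6 313.9] 0.51 [
[... 829 characters left out ...]
  0.   ]
side new_a_center [159.2 208.9] 0.72 [ 0.458 -0.328  0.079]
side shortcan1_center [191.5 256.3] 0.66 [ 0.536 -0.126  0.081]
side shortcan1_center [192.5 286.6] 0.18 [ 0.504 -0.051  0.081]
side carton1_center [189.3 288.3] 0.92 [ 0.516 -0.041  0.103]
side carton1_center [206.7 316.8] 0.35 [0.55  0.055 0.103]
side toggle_tip [226.3 432.5] 0.55 [0.484 0.329 0.094]
side toggle_pivot [242. 425.] 0.8 [0.503 0.323 0.055]
side toggle_pivot [212.  276.2] 0.63 [ 0.562 -0.053  0.055]
side tape [327.4 409. ] 0.59 [0.725 0.352 0.   ]
side squeegee [228.  151.5] 0.71 [ 0.713 -0.354 -0.   ]
side scissors [295.7 250.5] 0.68 [0.801 0.001 0.   ]
side scissors [226.4 150.8] 0.38 [ 0.708 -0.36   0.   ]
```

```bash
python3 - <<'E'
import cv2
a=cv2.imread("pics/top0.png");b=cv2.imread("pics/side0.png")
cv2.imwrite("pics/top0c.png",cv2.resize(a[110:310,130:430],(800,533),interpolation=cv2.INTER_CUBIC))
cv2.imwrite("pics/side0c.png",cv2.resize(b[90:350,110:480],(800,562),interpolation=cv2.INTER_CUBIC))
E
```

```text
(no output)
```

View pics/top0c.png

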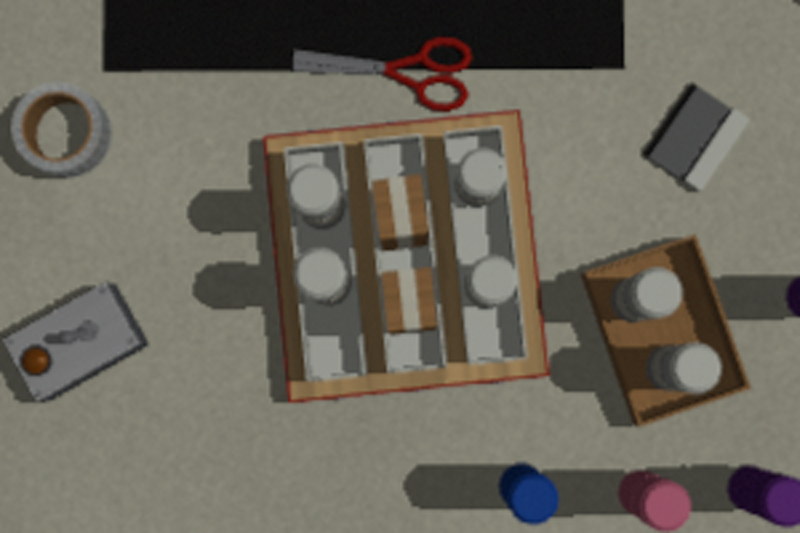

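View pics/side0c.png

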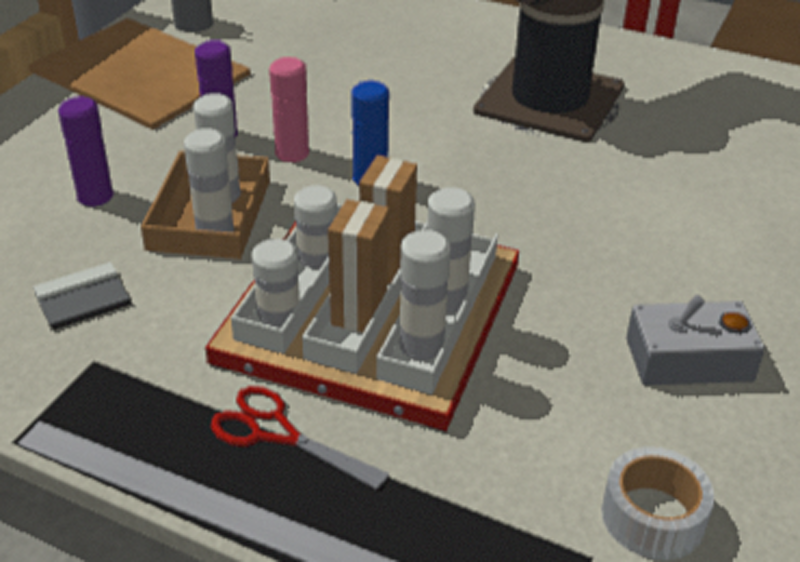

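The tall-can lane is the left one. In the full top image, the old can tops are at (251,213) and (248,181). The new white cans in the tray are at (376,220) and (391,248). The blue, pink and purple cans stand in front of and beside the tray. The right lane holds short cans and the middle lane cartons. The lamp is orange, at the box's front-left end. Next I'll measure precisely.

```bash
cat >> h.py <<'E'
from scipy.optimize import least_squares
def cyl(p,x,y,zb,h=.15,r=.026):
    t=np.linspace(0,2*np.pi,48)
    P=np.array([proj(p,(x+r*np.cos(a),y+r*np.sin(a),z)) for a in t for z in(zb,zb+h)])
    return P[:,1].min(),P[:,0].min(),P[:,1].max(),P[:,0].max()
def fitcan(obs,zb,x0,h=.15):
    # obs: list of (pic, extent, usable edges)
    f=lambda v:np.concatenate([[(cyl(p,v[0],v[1],zb,h)[i]-e[i]) for i in u] for p,e,u in obs])
    s=least_squares(f,x0);return s.x,s.fun
def cans(q,pics):
    return {n:[(np.array(m["extent"]),m["conf"],m["region"].sum()) for m in ctrl.masks_of(p,q)] for n,p in pics.items()}
def match(ms,p,x,y,zb,h=.15):
    c=np.array(cyl(p,x,y,zb,h));b=min(ms,key=lambda m:np.abs(m[0]-c)[:3].sum(),default=None)
    return b[0] if b is not None and np.abs(b[0]-c)[:3].sum()<30 else None
E
python3 - <<'E'
from h import *
np.set_printoptions(precision=3,suppress=True)
pics={n:ctrl.read_camera(n) for n in("top","side")}
T,S=pics["top"],pics["side"]
C=cans("old_front_center",pics);D=cans("new_a_center",pics)
ms={n:C[n]+D[n] for n in C}
for n in ms: print(n,[(m[0],round(m[1],2),m[2]) for m in ms[n]])
g={"front":((213,251.1),.183),"rear":((181.2,248.5),.183),"newA":((219.9,376),.154),"newB":((248,391.3),.154)}
for k,(rc,z) in g.items():
    x,y,_=at_z(T,rc,z);obs=[]
    et=match(ms["top"],T,x,y,z-.15);es=match(ms["side"],S,x,y,z-.15)
    if et is not None: obs.append((T,et,(0,1,2)))
    if es is not None: obs.append((S,es,(0,1,2)))
    print(k,(x,y),fitcan(obs,z-.15,[x,y]) if obs else None, len(obs))
for q in("shelf","delivery"):
  for m in ctrl.masks_of(T,q):
    r=cv2.minAreaRect(np.argwhere(m["region"])[:,::-1].astype(np.float32));b=cv2.boxPoints(r)
    print(q,m["conf"],[at_z(T,(v,u),.03)[:2] for u,v in b])
for q,z in(("toggle_tip",.094),("toggle_pivot",.055)):
  for n in pics: print(q,n,[(np.array(r["centre"]),round(r["conf"],2),at_z(pics[n],r["centre"],z)) for r in ctrl.landmark_of(pics[n],q)])
# lamp: orange pixels
for n,(r0,r1,c0,c1) in {"top":(215,265,125,190),"side":(215,260,400,480)}.items():
    f=pics[n]["frame"][r0:r1,c0:c1].astype(int);w=np.argwhere((f[...,0]>f[...,2]+50));rc=w.mean(0)+[r0,c0]
    print("lamp",n,rc,len(w),at_z(pics[n],rc,.064))
save(T,"lane.png",(160,265,230,300),6)
E
```

```text
top [(array([238.3, 204.9, 263. , 224.1]), 0.8, np.int64(337)), (array([374.2, 235.3, 400.5, 257. ]), 0.62, np.int64(421))]
side [(array([305.9, 175.6, 329.5, 235.3]), 0.87, np.int64(761)), (array([297. , 195.1, 319. , 254.2]), 0.71, np.int64(1215)), (array([200.4, 133.5, 221.8, 183.8]), 0.55, np.int64(426)), (array([384.1, 295.1, 438. , 352.1]), 0.23, np.int64(1945))]
front (np.float64(0.5521660715042767), np.float64(0.052722968234029804)) (array([0.55 , 0.057]), array([ 1.403, -0.829, -0.982,  0.358, -0.893,  0.428])) 2
rear (np.float64(0.6371402321084502), np.float64(0.05975261081851227)) (array([0.636, 0.068]), array([-1.115, -0.067,  1.028])) 1
newA (np.float64(0.5342076085547721), np.float64(-0.28349910987084304)) (array([ 0.46 , -0.318]), array([-0.479, -0.034,  0.513])) 1
newB (np.float64(0.45816334503981515), np.float64(-0.32343762284388966)) (array([ 0.462, -0.322]), array([-2.786,  1.699, -0.019, -2.162, -0.027, -1.06 ])) 2
shelf 0.97 [array([0.72 , 0.139]), array([ 0.754, -0.158]), array([ 0.45 , -0.189]), array([0.418, 0.103])]
delivery 0.81 [array([ 0.566, -0.218]), array([ 0.613, -0.351]), array([ 0.437, -0.41 ]), array([ 0.391, -0.278])]
delivery 0.42 [array([ 0.583, -0.097]), array([ 0.583, -0.15 ]), array([ 0.53 , -0.149]), array([ 0.53 , -0.096])]
toggle_tip top [(array([238.6, 154.9]), 0.37, array([0.487, 0.331, 0.094]))]
toggle_tip side [(array([229.4, 433.7]), 0.55, array([0.494, 0.335, 0.094]))]
toggle_pivot top [(array([233.4, 163.2]), 0.8, array([0.503, 0.317, 0.055]))]
toggle_pivot side [(array([239.1, 423.5]), 0.83, array([0.494, 0.317, 0.055])), (array([178.9, 207.4]), 0.56, array([ 0.517, -0.298,  0.055]))]
lamp top [244.966 143.017] 59 [0.469 0.373 0.064]
lamp side [237.952 449.429] 63 [0.472 0.373 0.064]
```

View pics/lane.png

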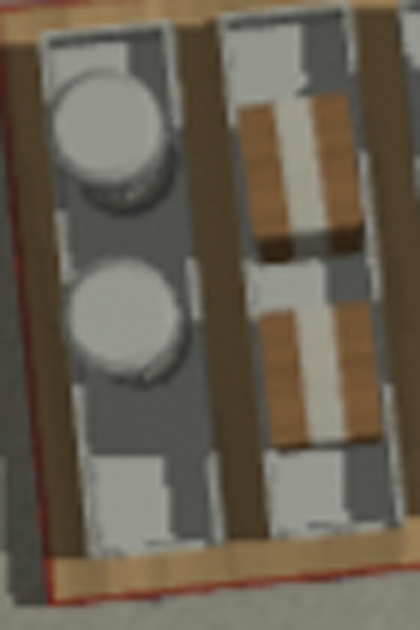

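servo_tool:
  increments:
    - [0.8, 1, -2, 0.2, 1]
    - [0.8, 2, -4, 0.2, 2]
    - [0.8, 3, -6, 0.2, 3]
    - [0.8, 4, -8, 0.2, 4]
    - [0.8, 5, -10, 0.2, 5]
    - [0.8, 6, -12, 0.2, 6]
    - [0.8, 6.45, -13.8, 0.2, 6.4]
    - [0.8, 6.45, -13.8, 0.2, 6.4]
    - [0.8, 6.45, -13.8, 0.2, 6.4]
    - [0.8, 6.45, -13.8, 0.2, 6.4]
  grip_force: 30

```text
time: 2.73
eef_pos: [0.4728, 0.2306, 0.2389]
tcp_rot: [-0.055, 0.998, 0.0, 0.0]
contact_force: [0.2, 0.7, -0.5]
opening: 0.801
```

servo_tool:
  increments:
    - [0.8, 0.5, -1, 0, 0]
    - [0.8, 0.9, -2, 0, 0]
    - [0.8, 1.35, -3, 0, 0]
    - [0.8, 1.8, -4, 0, 0]
    - [0.8, 1.93, -4.34, 0, 0]
    - [0.8, 1.93, -4.34, 0, 0]
    - [0.8, 1.93, -4.34, 0, 0]
    - [0.8, 1.93, -4.34, -0.8, 0]
    - [0.8, 1.93, -4.34, -0.8, 0]
    - [0.8, 1.93, -4.34, -0.8, 0]

```text
time: 3.57
eef_pos: [0.548, 0.0583, 0.2051]
tcp_rot: [-0.056, 0.998, 0.001, -0.002]
contact_force: [0.2, -0.2, -0.7]
opening: 0.801
```

```bash
python3 - <<'E'
from h import *
p=ctrl.read_camera("side");s=ctrl.get_state();print(s["eef_pos"],s["tcp_rot"])
save(p,"ap1.png",(120,290,200,380),4)
E
```

```text
[0.54915795 0.05816767 0.20671107] [-5.57303924e-02  9.98445714e-01  3.18957913e-04 -4.20759239e-04]
```

View pics/ap1.png

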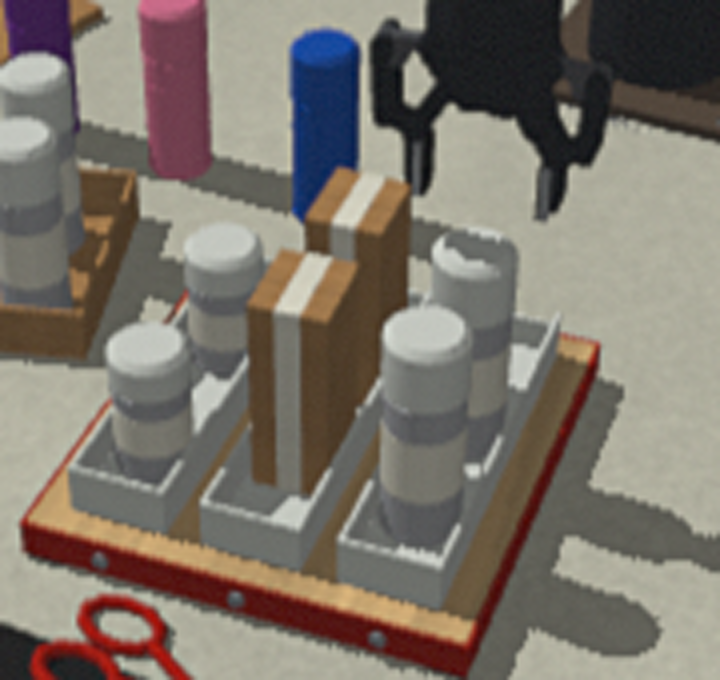

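The jaws straddle the front old can: fingertips at about (418,190) and (545,215) in the crop, with the can top at about (475,250). Next I descend and grip.

servo_tool:
  increments:
    - [0.8, 0.02, 0, -0.7, 0]
    - [0.8, 0.02, 0, -1.4, 0]
    - [0.8, 0.02, 0, -1.92, 0]
    - [0.8, 0.02, 0, -1.92, 0]
    - [0.8, 0.02, 0, -1.92, 0]
    - [0.4, 0.02, 0, -1.92, 0]
    - [0.4, 0.02, 0, -1.92, 0]
    - [0.4, 0.02, 0, -1.92, 0]
    - [0.4, 0.02, 0, -1.92, 0]
    - [0.4, 0.02, 0, -1.92, 0]

```text
time: 4.45
eef_pos: [0.5519, 0.0582, 0.1328]
tcp_rot: [-0.056, 0.998, 0.0, 0.002]
contact_force: [0.5, -0.1, 6.6]
opening: 0.6
```

servo_tool:
  increments:
    - [0.4, 0, 0, 0.15, 0]
    - [0.4, 0, 0, 0.15, 0]
    - [0.4, -0.4, -0.04, 0.15, 0]
    - [0.4, -0.8, -0.09, 0.15, 0]
    - [0.4, -1.2, -0.13, 0.15, 0]
    - [0.4, -1.6, -0.17, 0.15, 0]
    - [0.4, -1.8, -0.2, 0.15, 0]
    - [0.4, -1.8, -0.2, 0.15, 0]
    - [0.4, -1.8, -0.2, 0.1, 0]
    - [0.4, -1.8, -0.2, 0.1, 0]

```text
time: 5.28
eef_pos: [0.4805, 0.0501, 0.1367]
tcp_rot: [-0.056, 0.998, 0.0, 0.002]
contact_force: [-0.2, -0.0, -3.2]
opening: 0.601
```

servo_tool:
  increments:
    - [0.4, 0, 0, -0.08, 0]
    - [0.4, -0.03, 0, -0.08, 0]
    - [0.4, -0.06, -0.01, -0.08, 0]
    - [0.4, -0.09, -0.01, -0.08, 0]
    - [0.4, -0.12, -0.01, -0.08, 0]
    - [0.4, -0.15, -0.02, -0.08, 0]
    - [0.4, -0.18, -0.02, -0.08, 0]
    - [0.4, -0.18, -0.02, -0.08, 0]
    - [0.4, -0.18, -0.02, -0.08, 0]
    - [0.4, -0.18, -0.02, -0.08, 0]

```text
time: 6.12
eef_pos: [0.4739, 0.0493, 0.1339]
tcp_rot: [-0.056, 0.998, 0.0, 0.003]
contact_force: [2.4, 0.5, -3.5]
opening: 0.599
```

```bash
python3 - <<'E'
from h import *
np.set_printoptions(precision=3,suppress=True)
s=ctrl.get_state();print(s["eef_pos"],s["contact_force"],s["wrist_torque"])
p=ctrl.read_camera("side");
for m in ctrl.masks_of(p,"old_front_center"): print(m["conf"],m["extent"])
for y in(.050,.052):
  for x in(.468,.474,.480): print(x,y,np.array(cyl(p,x,y,.034)))
E
```

```text
[0.474 0.049 0.134] [ 2.369  0.485 -3.509] [ 0.123 -0.679  0.018]
0.75 [314.9, 159.0, 338.3, 215.6]
0.65 [295.9, 196.5, 319.6, 256.3]
0.3 [127.1, 209.9, 169.5, 244.1]
0.468 0.05 [316.356 157.217 339.676 215.28 ]
0.474 0.05 [315.475 158.369 338.806 216.572]
0.48 0.05 [314.588 159.528 337.93  217.873]
0.468 0.052 [317.035 157.407 340.421 215.494]
0.474 0.052 [316.156 158.56  339.553 216.788]
0.48 0.052 [315.271 159.721 338.679 218.09 ]
```

servo_tool:
  increments:
    - [0.4, -0.02, 0, -0.04, 0]
    - [0.4, -0.02, 0, -0.04, 0]
    - [0.8, -0.01, 0, -0.04, 0]
    - [0.8, 0, 0, -0.04, 0]
    - [0.8, 0, 0, -0.04, 0]
    - [0.8, 0, 0, 0.3, 0]
    - [0.8, 0, 0, 1, 0]
    - [0.8, 0, 0, 1.8, 0]
    - [0.8, 0.5, 0.05, 2, 0]
    - [0.8, 1.3, 0.15, 2, 0]

```text
time: 7.05
eef_pos: [0.5268, 0.0552, 0.2182]
tcp_rot: [-0.056, 0.998, -0.001, 0.006]
contact_force: [0.7, -0.4, 0.0]
opening: 0.799
```

```bash
python3 - <<'E'
from h import *
np.set_printoptions(precision=3,suppress=True)
s=ctrl.get_state();print(s["eef_pos"])
p=ctrl.read_camera("side");q=ctrl.read_camera("top")
for P in(p,q):
  for m in ctrl.masks_of(P,"old_front_center"): print(m["conf"],m["extent"])
  print(cyl(P,.473,.05,.033),cyl(P,.637,.068,.033))
save(p,"c1.png")
E
```

```text
[0.527 0.055 0.218]
0.94 [315.3, 160.8, 337.9, 217.4]
0.61 [228.8, 202.4, 246.9, 241.3]
(np.float64(315.606147237345), np.float64(158.5056072449212), np.float64(338.9222927323036), np.float64(216.64463821993488)) (np.float64(295.7929567686764), np.float64(195.3485764019017), np.float64(319.9485608023131), np.float64(257.81118858978994))
0.66 [243.4, 231.9, 255.9, 245.9]
(np.float64(242.25342970349686), np.float64(233.05242632248667), np.float64(264.38896171057627), np.float64(252.7647935836679)) (np.float64(235.65220366875147), np.float64(171.59092252792607), np.float64(258.28941881509627), np.float64(196.83959824500388))
```

servo_tool:
  increments:
    - [0.8, 1, 0.11, 0, 0]
    - [0.8, 2, 0.22, 0, 0]
    - [0.8, 2.77, 0.3, 0, 0]
    - [0.8, 2.77, 0.3, 0, 0]
    - [0.8, 2.77, 0.3, -0.7, 0]
    - [0.8, 2.77, 0.3, -1.4, 0]
    - [0.8, 2.77, 0.3, -2.13, 0]
    - [0.8, 2.77, 0.3, -2.13, 0]
    - [0.4, 2.77, 0.3, -2.13, 0]
    - [0.4, 2.77, 0.3, -2.13, 0]

```text
time: 8.08
eef_pos: [0.636, 0.0673, 0.129]
tcp_rot: [-0.056, 0.998, 0.0, 0.002]
contact_force: [-0.6, 0.3, -2.6]
opening: 0.601
```

servo_tool:
  increments:
    - [0.4, 0, 0, 0, 0]
    - [0.4, 0, 0, 0, 0]
    - [0.4, 0, 0, 0.15, 0]
    - [0.4, 0, 0, 0.15, 0]
    - [0.4, -0.6, -0.07, 0.15, 0]
    - [0.4, -1.2, -0.13, 0.15, 0]
    - [0.4, -1.8, -0.2, 0.15, 0]
    - [0.4, -2.2, -0.24, 0.15, 0]
    - [0.4, -2.4, -0.26, 0.15, 0]
    - [0.4, -2.4, -0.26, 0.15, 0]

```text
time: 8.92
eef_pos: [0.5388, 0.057, 0.1353]
tcp_rot: [-0.056, 0.998, 0.0, 0.002]
contact_force: [0.5, -0.3, -2.9]
opening: 0.602
```

servo_tool:
  increments:
    - [0.4, -0.1, -0.01, -0.1, 0]
    - [0.4, -0.2, -0.02, -0.1, 0]
    - [0.4, -0.25, -0.03, -0.13, 0]
    - [0.4, -0.3, -0.03, -0.13, 0]
    - [0.4, -0.3, -0.03, -0.15, 0]
    - [0.4, -0.3, -0.03, -0.15, 0]
    - [0.4, -0.3, -0.03, -0.15, 0]
    - [0.4, -0.3, -0.03, -0.15, 0]
    - [0.4, -0.3, -0.03, -0.15, 0]
    - [0.4, -0.3, -0.03, -0.15, 0]

```text
time: 9.75
eef_pos: [0.527, 0.0558, 0.1294]
tcp_rot: [-0.056, 0.998, 0.0, 0.002]
contact_force: [0.1, 0.5, -2.6]
opening: 0.6
```

servo_tool:
  increments:
    - [0.4, 0, 0, -0.03, 0]
    - [0.4, 0, 0, -0.05, 0]
    - [0.4, 0, 0, -0.05, 0]
    - [0.4, 0, 0, -0.05, 0]
    - [0.4, 0, 0, -0.05, 0]
    - [0.4, 0, 0, -0.05, 0]
    - [0.4, 0, 0, -0.05, 0]
    - [0.4, 0, 0, -0.05, 0]
    - [0.4, 0, 0, -0.05, 0]
    - [0.4, 0, 0, -0.05, 0]

```text
time: 10.58
eef_pos: [0.5276, 0.0558, 0.1283]
tcp_rot: [-0.056, 0.998, 0.0, 0.003]
contact_force: [-0.5, 0.1, 4.4]
opening: 0.597
```

servo_tool:
  increments:
    - [0.8, 0, 0, 0, 0]
    - [0.8, 0, 0, 0, 0]
    - [0.8, 0, 0, 0.2, 0]
    - [0.8, 0, 0, 1, 0]
    - [0.8, 0, 0, 2, 0]
    - [0.8, 0, -0.5, 2.4, 0]
    - [0.8, 0, -1.5, 2.4, 0]
    - [0.8, 0, -2.5, 2.4, 0]
    - [0.8, 0, -3.5, 2.4, 0]
    - [0.8, 0, -4.5, 2.4, 0]

```text
time: 11.42
eef_pos: [0.5272, -0.1258, 0.2247]
tcp_rot: [-0.056, 0.998, 0.0, 0.003]
contact_force: [1.1, 0.8, -0.4]
opening: 0.805
```

```bash
python3 - <<'E'
from h import *
np.set_printoptions(precision=3,suppress=True)
s=ctrl.get_state();print(s["eef_pos"],s["tcp_rot"])
p=ctrl.read_camera("side");q=ctrl.read_camera("top")
a=cv2.resize(p["frame"][120:260,190:350],None,fx=2.5,fy=2.5,interpolation=2);b=cv2.resize(q["frame"][170:270,230:400],(400,235),interpolation=2)
b=cv2.copyMakeBorder(b,0,a.shape[0]-235,0,0,0)
cv2.imwrite("pics/c2.png",np.hstack([a,b])[:,:,::-1])
for P in(p,q):
  for z in(.154,): print([np.array(proj(P,(x,y,z))) for x,y in((.534,-.2835),(.459,-.323))])
  for k in("old_front_center","new_a_center"):
    for m in ctrl.masks_of(P,k): print(k,round(m["conf"],2),m["extent"])
  for X in((.473,.05,.033),(.527,.056,.033),(.534,-.2835,.004),(.459,-.323,.004)): print(np.array(cyl(P,*X)))
E
```

```text
[ 0.527 -0.126  0.225] [-0.056  0.998  0.     0.003]
[array([153.762, 204.781]), array([137.62 , 207.794])]
old_front_center 0.71 [315.0, 161.2, 338.4, 214.5]
new_a_center 0.83 [197.4, 131.3, 222.3, 184.4]
new_a_center 0.53 [173.4, 159.9, 233.6, 212.3]
[315.606 158.506 338.922 216.645]
[309.522 169.832 333.129 229.337]
[195.096 148.64  218.835 203.213]
[198.58  132.972 221.026 185.624]
[array([219.977, 376.002]), array([247.69 , 391.132])]
old_front_center 0.62 [243.8, 232.1, 266.6, 250.4]
new_a_center 0.73 [372.3, 234.6, 398.1, 256.5]
[242.253 233.052 264.389 252.765]
[240.039 212.691 262.345 233.907]
[358.159 210.403 385.606 231.427]
[371.676 238.037 400.777 257.35 ]
```

View pics/c2.png

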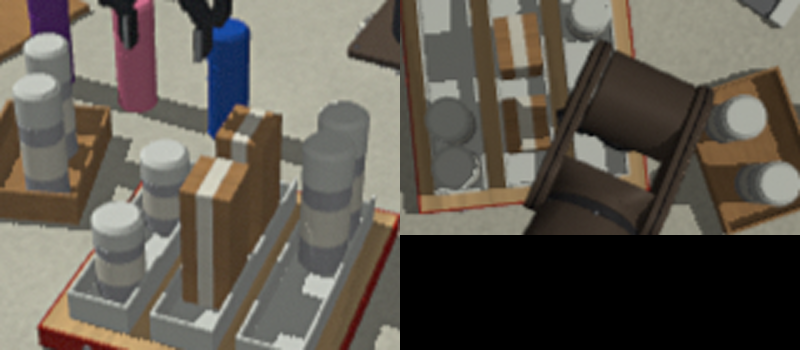

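servo_tool:
  increments:
    - [0.8, 0.05, -1, 0, 0]
    - [0.8, 0.1, -2, 0, 0]
    - [0.8, 0.17, -3, 0, 0]
    - [0.8, 0.17, -3.94, 0, 0]
    - [0.8, 0.17, -3.94, 0, 0]
    - [0.8, 0.17, -3.94, 0, 0]
    - [0.8, 0.17, -3.94, -0.9, 0]
    - [0.8, 0.17, -3.94, -1.8, 0]
    - [0.8, 0.17, -3.94, -2.6, 0]
    - [0.8, 0.17, -3.94, -3.1, 0]

```text
time: 12.55
eef_pos: [0.5329, -0.2769, 0.0962]
tcp_rot: [-0.057, 0.998, 0.003, 0.001]
contact_force: [0.4, -3.4, 2.5]
opening: 0.803
```

servo_tool:
  increments:
    - [0.8, 0, 0, 0, 0]
    - [0.4, 0, 0, 0, 0]
    - [0.4, 0, 0, 0, 0]
    - [0.4, 0, 0, 0, 0]
    - [0.4, 0, 0, 0, 0]
    - [0.4, 0, 0, 0, 0]
    - [0.4, 0, 0, 0, 0]
    - [0.4, 0, 0, 0, 0]
    - [0.4, 0, 0, 0, 0]
    - [0.4, 0, 0, 0, 0]
  grip_force: 35

```text
time: 13.38
eef_pos: [0.5334, -0.2763, 0.0972]
tcp_rot: [-0.057, 0.998, 0.003, 0.001]
contact_force: [-0.5, 4.9, 5.1]
opening: 0.601
```

servo_tool:
  increments:
    - [0.4, 0, 0, 0.1, 0]
    - [0.4, 0, 0, 0.5, 0]
    - [0.4, 0, 0, 1.2, 0]
    - [0.4, 0, 0, 2, 0]
    - [0.4, 0, 0, 2.8, 0]
    - [0.4, 0, 0, 3.6, 0]
    - [0.4, 0, 0, 4.4, 0]
    - [0.4, 0, 0, 5, 0]
    - [0.4, 0, 0, 5, 0]
    - [0.4, 0, 0, 5, 0]

```text
time: 14.22
eef_pos: [0.5335, -0.2773, 0.2977]
tcp_rot: [-0.057, 0.998, 0.002, 0.002]
contact_force: [-0.5, 0.8, -4.7]
opening: 0.596
```

```bash
python3 - <<'E'
from h import *
np.set_printoptions(precision=3,suppress=True)
s=ctrl.get_state();print(s["eef_pos"],s["tcp_rot"],s["contact_force"],s["wrist_torque"])
p=ctrl.read_camera("side");q=ctrl.read_camera("top")
x,y,z=s["eef_pos"]
for P in(p,q):
  for m in ctrl.masks_of(P,"new_a_center"): print(round(m["conf"],2),m["extent"])
  print(np.array(cyl(P,x,y,z-.093)))
save(p,"c3.png",(60,260,110,350),2.5)
E
```

```text
[ 0.533 -0.277  0.298] [-0.057  0.998  0.002  0.002] [-0.479  0.777 -4.741] [ 0.001  0.005 -0.065]
0.85 [201.2, 136.2, 224.6, 184.3]
[188.326  80.314 214.893 143.104]
[367.274 203.954 400.854 229.045]
```

View pics/c3.png

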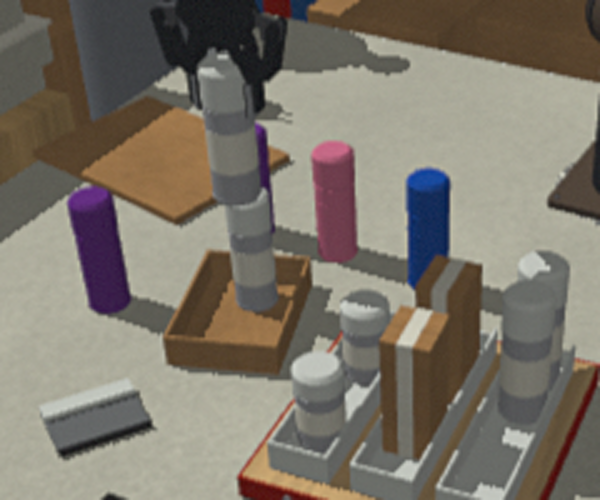

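servo_tool:
  increments:
    - [0.4, 0.1, 0.6, 0, 0]
    - [0.4, 0.3, 1.5, 0, 0]
    - [0.4, 0.4, 2.5, 0, 0]
    - [0.4, 0.5, 3.5, 0, 0]
    - [0.4, 0.7, 4.5, 0, 0]
    - [0.4, 0.8, 5.5, 0, 0]
    - [0.4, 1, 6.5, 0, 0]
    - [0.4, 1.2, 7.5, 0, 0]
    - [0.4, 1.31, 8.3, 0, 0]
    - [0.4, 1.31, 8.48, 0, 0]

```text
time: 15.25
eef_pos: [0.5839, 0.0683, 0.2907]
tcp_rot: [-0.059, 0.998, 0.007, -0.003]
contact_force: [-0.1, -0.7, -3.6]
opening: 0.599
```

```bash
python3 - <<'E'
from h import *
np.set_printoptions(precision=3,suppress=True)
p=ctrl.read_camera("side");q=ctrl.read_camera("top")
s=ctrl.get_state();print(s["eef_pos"],s["tcp_rot"],s["contact_force"])
x,y,z=s["eef_pos"]
for P in(p,q):
  for k in("new_a_center","old_front_center"):
    for m in ctrl.masks_of(P,k): print(k,round(m["conf"],2),m["extent"])
  print(np.array(cyl(P,x,y,z-.093)),np.array(cyl(P,.459,-.323,.004)))
E
```

```text
[0.584 0.065 0.291] [-0.059  0.998  0.005 -0.003] [-0.428 -0.273 -2.824]
new_a_center 0.85 [200.5, 135.3, 221.7, 182.6]
new_a_center 0.54 [308.3, 123.3, 328.1, 192.5]
old_front_center 0.62 [328.2, 161.5, 336.8, 211.5]
[305.696 121.458 332.23  190.942] [198.58  132.972 221.026 185.624]
new_a_center 0.64 [373.4, 237.8, 401.0, 257.5]
[229.56  183.219 255.891 210.468] [371.676 238.037 400.777 257.35 ]
```

servo_tool:
  increments:
    - [0.4, 0.03, -0.07, 0, 0]
    - [0.4, 0.03, -0.07, -0.4, 0]
    - [0.4, 0.03, -0.07, -1, 0]
    - [0.4, 0.03, -0.07, -1.6, 0]
    - [0.4, 0.03, -0.07, -2.2, 0]
    - [0.4, 0.03, -0.07, -2.8, 0]
    - [0.4, 0.03, -0.07, -3.3, 0]
    - [0.4, 0.03, -0.07, -3.6, 0]
    - [0.4, 0.03, -0.07, -3.8, 0]
    - [0.4, 0.03, -0.07, -3.8, 0]

```text
time: 16.38
eef_pos: [0.5847, 0.0583, 0.1387]
tcp_rot: [-0.056, 0.998, 0.005, -0.004]
contact_force: [0.4, -0.7, -3.6]
opening: 0.598
```

servo_tool:
  increments:
    - [0.4, 0, 0.09, 0, 0]
    - [0.4, 0, 0.09, 0, 0]
    - [0.4, 0, 0.09, 0, 0]
    - [0.4, 0, 0.09, -0.1, 0]
    - [0.4, 0, 0.09, -0.2, 0]
    - [0.4, 0, 0.09, -0.27, 0]
    - [0.4, 0, 0.09, -0.3, 0]
    - [0.4, 0, 0.09, -0.3, 0]
    - [0.4, 0, 0.09, -0.3, 0]
    - [0.4, 0, 0.09, -0.3, 0]

```text
time: 17.22
eef_pos: [0.5847, 0.0619, 0.1266]
tcp_rot: [-0.056, 0.998, 0.005, -0.004]
contact_force: [0.6, -0.8, -3.2]
opening: 0.599
```

servo_tool:
  increments:
    - [0.4, -0.05, 0, 0, 0]
    - [0.4, -0.09, -0.01, 0, 0]
    - [0.4, -0.09, -0.01, -0.02, 0]
    - [0.4, -0.09, -0.01, -0.04, 0]
    - [0.4, -0.09, -0.01, -0.06, 0]
    - [0.4, -0.09, -0.01, -0.06, 0]
    - [0.4, -0.09, -0.01, -0.06, 0]
    - [0.4, -0.09, -0.01, -0.06, 0]
    - [0.4, -0.09, -0.01, -0.06, 0]
    - [0.4, -0.09, -0.01, -0.06, 0]

```text
time: 18.05
eef_pos: [0.5817, 0.0615, 0.1263]
tcp_rot: [-0.056, 0.998, 0.005, -0.003]
contact_force: [-1.6, 0.3, 4.8]
opening: 0.602
```

servo_tool:
  increments:
    - [0.8, 0, 0, 0, 0]
    - [0.8, 0, 0, 0, 0]
    - [0.8, 0, 0, 0.2, 0]
    - [0.8, 0, 0, 1, 0]
    - [0.8, 0, 0, 2, 0]
    - [0.8, 0, -0.5, 2.5, 0]
    - [0.8, -0.4, -1.5, 2.5, 0]
    - [0.8, -0.8, -2.5, 2.5, 0]
    - [0.8, -1.1, -3.5, 2.5, 0]
    - [0.8, -1.4, -4.5, 2.5, 0]

```text
time: 18.88
eef_pos: [0.5258, -0.1169, 0.2272]
tcp_rot: [-0.056, 0.998, 0.004, -0.003]
contact_force: [0.7, 0.2, -0.2]
opening: 0.803
```

```bash
python3 - <<'E'
from h import *
np.set_printoptions(precision=3,suppress=True)
p=ctrl.read_camera("side");q=ctrl.read_camera("top")
s=ctrl.get_state();print(s["eef_pos"],s["tcp_rot"],s["contact_force"])
ex={}
for n,P in(("s",p),("t",q)):
  ms=[np.array(m["extent"]) for k in("new_a_center","old_front_center") for m in ctrl.masks_of(P,k)]
  print(ms)
  e=[m for m in ms if np.abs(m-np.array(cyl(P,.46,-.323,.004)))[:3].sum()<20]
  if e: ex[n]=e[0]
obs=[(dict(s=p,t=q)[n],e,(0,1,2)) for n,e in ex.items()]
print(len(obs),fitcan(obs,.004,[.46,-.323]))
E
```

```text
[ 0.525 -0.12   0.227] [-0.052  0.999  0.004 -0.003] [-0.118  0.651  0.469]
[array([198.4, 132.2, 224.6, 188.9]), array([303.2, 183.5, 325.7, 242.4]), array([317. , 158.9, 337.8, 209.9])]
[array([376.1, 239.4, 398.6, 256.3]), array([242.1, 213.7, 261.8, 233.6]), array([269. , 175.3, 290.5, 201. ]), array([244. , 230.5, 267.7, 251.1])]
2 (array([ 0.453, -0.324]), array([ 1.082, -0.15 , -2.793, -4.172,  0.685,  2.467]))
```

servo_tool:
  increments:
    - [0.8, -0.3, -1, 0, 0]
    - [0.8, -0.7, -2, 0, 0]
    - [0.8, -1, -3, 0, 0]
    - [0.8, -1.3, -4, 0, 0]
    - [0.8, -1.68, -5.08, 0, 0]
    - [0.8, -1.68, -5.08, 0, 0]
    - [0.8, -1.68, -5.08, 0, 0]
    - [0.8, -1.68, -5.08, 0, 0]
    - [0.8, -1.68, -5.08, -0.3, 0]
    - [0.8, -1.68, -5.08, -0.6, 0]

```text
time: 20.02
eef_pos: [0.4609, -0.3165, 0.2023]
tcp_rot: [-0.057, 0.998, 0.004, -0.002]
contact_force: [-0.9, -0.3, 0.1]
opening: 0.795
```

servo_tool:
  increments:
    - [0.8, -0.06, -0.16, 0, 0]
    - [0.8, -0.06, -0.16, -0.6, 0]
    - [0.8, -0.06, -0.16, -1.2, 0]
    - [0.8, -0.06, -0.16, -1.8, 0]
    - [0.8, -0.06, -0.16, -2.3, 0]
    - [0.8, -0.06, -0.16, -2.62, 0]
    - [0.8, -0.06, -0.16, -2.62, 0]
    - [0.8, -0.06, -0.16, -2.62, 0]
    - [0.4, -0.06, -0.16, -2.62, 0]
    - [0.4, -0.06, -0.16, -2.62, 0]

```text
time: 20.85
eef_pos: [0.4595, -0.3234, 0.0994]
tcp_rot: [-0.057, 0.998, 0.004, -0.001]
contact_force: [-0.6, 1.2, -0.5]
opening: 0.598
```

servo_tool:
  increments:
    - [0.4, 0, 0, 0, 0]
    - [0.4, 0, 0, 0, 0]
    - [0.4, 0, 0, 0, 0]
    - [0.4, 0, 0, 0.5, 0]
    - [0.4, 0, 0, 1.3, 0]
    - [0.4, 0, 0, 2.1, 0]
    - [0.4, 0, 0, 2.9, 0]
    - [0.4, 0, 0, 3.7, 0]
    - [0.4, 0, 0, 4.5, 0]
    - [0.4, 0, 0, 5, 0]

```text
time: 21.68
eef_pos: [0.46, -0.324, 0.3034]
tcp_rot: [-0.057, 0.998, 0.002, 0.0]
contact_force: [-0.3, -0.0, -2.3]
opening: 0.604
```

servo_tool:
  increments:
    - [0.4, 0.3, 0.6, 0, 0]
    - [0.4, 0.7, 1.5, 0, 0]
    - [0.4, 1.1, 2.4, 0, 0]
    - [0.4, 1.5, 3.3, 0, 0]
    - [0.4, 1.9, 4.2, 0, 0]
    - [0.4, 2.3, 5.1, 0, 0]
    - [0.4, 2.7, 6, 0, 0]
    - [0.4, 3.1, 6.9, 0, 0]
    - [0.4, 3.6, 7.8, 0, 0]
    - [0.4, 4, 8.7, 0, 0]

```text
time: 22.52
eef_pos: [0.6204, 0.0259, 0.3029]
tcp_rot: [-0.057, 0.998, 0.002, 0.0]
contact_force: [0.5, -1.2, -3.8]
opening: 0.599
```

```bash
python3 - <<'E'
from h import *
np.set_printoptions(precision=3,suppress=True)
p=ctrl.read_camera("side");q=ctrl.read_camera("top")
s=ctrl.get_state();print(s["eef_pos"],s["tcp_rot"],s["contact_force"])
x,y,z=s["eef_pos"]
for P in(p,q):
  for k in("new_a_center","old_front_center"):
    for m in ctrl.masks_of(P,k): print(k,round(m["conf"],2),m["extent"])
  print(np.array(cyl(P,x,y,z-.0954)))
E
```

```text
[0.621 0.029 0.302] [-0.06   0.998  0.003  0.   ] [ 0.45   0.054 -2.447]
new_a_center 0.95 [286.9, 122.6, 308.7, 192.9]
new_a_center 0.66 [311.5, 171.7, 334.3, 220.0]
new_a_center 0.65 [174.3, 160.1, 232.2, 212.7]
old_front_center 0.66 [315.7, 161.2, 338.2, 206.9]
[284.899 121.672 310.013 192.332]
new_a_center 0.66 [251.1, 183.0, 264.4, 193.1]
[244.649 166.695 269.339 195.979]
```

servo_tool:
  increments:
    - [0.4, 0.42, 0.97, 0, 0]
    - [0.4, 0.42, 0.97, 0, 0]
    - [0.4, 0.42, 0.97, 0, 0]
    - [0.4, 0.42, 0.97, -0.5, 0]
    - [0.4, 0.42, 0.97, -1.1, 0]
    - [0.4, 0.42, 0.97, -1.7, 0]
    - [0.4, 0.42, 0.97, -2.3, 0]
    - [0.4, 0.42, 0.97, -2.4, 0]
    - [0.4, 0.42, 0.97, -2.4, 0]
    - [0.4, 0.42, 0.97, -2.4, 0]

```text
time: 23.65
eef_pos: [0.6365, 0.0611, 0.2081]
tcp_rot: [-0.057, 0.998, 0.001, -0.0]
contact_force: [0.2, -0.1, -2.4]
opening: 0.6
```

servo_tool:
  increments:
    - [0.4, 0.05, 0.16, 0, 0]
    - [0.4, 0.05, 0.16, 0, 0]
    - [0.4, 0.05, 0.16, -0.4, 0]
    - [0.4, 0.05, 0.16, -0.8, 0]
    - [0.4, 0.05, 0.16, -1.2, 0]
    - [0.4, 0.05, 0.16, -1.5, 0]
    - [0.4, 0.05, 0.16, -1.75, 0]
    - [0.4, 0.05, 0.16, -1.85, 0]
    - [0.4, 0.05, 0.16, -1.85, 0]
    - [0.4, 0.05, 0.16, -1.85, 0]

```text
time: 24.48
eef_pos: [0.6389, 0.0676, 0.1347]
tcp_rot: [-0.057, 0.998, 0.001, 0.0]
contact_force: [0.3, -0.3, -3.0]
opening: 0.598
```

servo_tool:
  increments:
    - [0.4, 0, 0, -0.03, 0]
    - [0.4, 0, 0, -0.06, 0]
    - [0.4, 0, 0, -0.09, 0]
    - [0.4, 0, 0, -0.12, 0]
    - [0.4, 0, 0, -0.15, 0]
    - [0.4, 0, 0, -0.15, 0]
    - [0.4, 0, 0, -0.15, 0]
    - [0.4, 0, 0, -0.15, 0]
    - [0.4, 0, 0, -0.15, 0]
    - [0.4, 0, 0, -0.15, 0]

```text
time: 25.32
eef_pos: [0.639, 0.0675, 0.1288]
tcp_rot: [-0.057, 0.998, 0.001, 0.0]
contact_force: [-1.0, -0.5, -3.4]
opening: 0.6
```

servo_tool:
  increments:
    - [0.4, -0.05, 0, 0.02, 0]
    - [0.4, -0.1, -0.01, 0.02, 0]
    - [0.4, -0.1, -0.01, 0, 0]
    - [0.4, -0.1, -0.01, -0.03, 0]
    - [0.4, -0.1, -0.01, -0.05, 0]
    - [0.4, -0.1, -0.01, -0.06, 0]
    - [0.4, -0.1, -0.01, -0.06, 0]
    - [0.4, -0.1, -0.01, -0.06, 0]
    - [0.4, -0.1, -0.01, -0.06, 0]
    - [0.4, -0.1, -0.01, -0.06, 0]

```text
time: 26.15
eef_pos: [0.6355, 0.0672, 0.1283]
tcp_rot: [-0.057, 0.998, 0.001, 0.001]
contact_force: [-3.2, 0.5, 5.1]
opening: 0.599
```

servo_tool:
  increments:
    - [0.8, 0, 0, 0, 0]
    - [0.8, 0, 0, 0, 0]
    - [0.8, 0, 0, 0.2, 0]
    - [0.8, 0, 0, 1, 0]
    - [0.8, 0, 0, 2, 0]
    - [0.8, -0.2, 0.6, 2.5, 0.5]
    - [0, -0.7, 1.5, 2.5, 1.5]
    - [0, -1.2, 2.4, 2.5, 2.5]
    - [0, -1.7, 3.3, 2.5, 3.5]
    - [0, -2.2, 4.2, 2.5, 4.2]

```text
time: 26.98
eef_pos: [0.5468, 0.2365, 0.2293]
tcp_rot: [-0.239, 0.971, 0.002, 0.001]
contact_force: [0.4, 0.3, 1.1]
opening: 0.237
```

servo_tool:
  increments:
    - [0, -0.5, 0.9, 0, 0]
    - [0, -1, 1.8, 0, 0]
    - [0, -1.5, 2.7, 0, 0]
    - [0, -1.9, 3.4, 0, 0]
    - [0, -1.9, 3.4, 0, 0]
    - [0, -1.9, 3.4, 0, 0]
    - [0, -1.9, 3.4, 0, 0]
    - [0, -1.9, 3.4, 0, 0]
    - [0, -1.9, 3.4, 0, 0]
    - [0, -1.9, 3.4, 0, 0]

```text
time: 27.82
eef_pos: [0.4716, 0.3714, 0.2292]
tcp_rot: [-0.238, 0.971, 0.001, 0.001]
contact_force: [-0.9, -0.4, -0.3]
opening: 0.001
```

```bash
python3 - <<'E'
from h import *
np.set_printoptions(precision=3,suppress=True)
p=ctrl.read_camera("side");q=ctrl.read_camera("top")
s=ctrl.get_state();print(s["time"],s["eef_pos"],s["tcp_rot"],s["contact_force"],s["opening"])
for P in(p,q):
  ms=[np.array(m["extent"]) for m in ctrl.masks_of(P,"old_front_center")+ctrl.masks_of(P,"new_a_center")];print(*ms,sep="\n")
  for x,y in((.473,.05),(.527,.056),(.5815,.0615),(.6355,.0672)): print("  ",np.array(cyl(P,x,y,.033)))
a=cv2.resize(p["frame"][140:280,290:480],(400,295),interpolation=2);b=cv2.resize(q["frame"][160:260,230:365],(400,295),interpolation=2)
cv2.imwrite("pics/c4.png",np.hstack([a,b])[:,:,::-1])
E
```

```text
27.9167 [0.471 0.372 0.229] [-0.238  0.971  0.001  0.001] [-0.704  0.472 -0.863] -0.004693108498403254
[314.7 160.5 337.7 209.9]
[207.6 266.7 289.6 314.6]
[295.1 198.1 320.5 256.5]
   [315.606 158.506 338.922 216.645]
   [309.522 169.832 333.129 229.337]
   [302.788 181.983 326.655 242.918]
   [295.758 194.901 319.882 257.313]
[243.8 232.6 265.3 251.7]
[236.8 172.3 256.8 192.9]
   [242.253 233.052 264.389 252.765]
   [240.039 212.691 262.345 233.907]
   [238.026 192.264 260.48  215.49 ]
   [235.95  172.147 258.559 197.341]
```

View pics/c4.png

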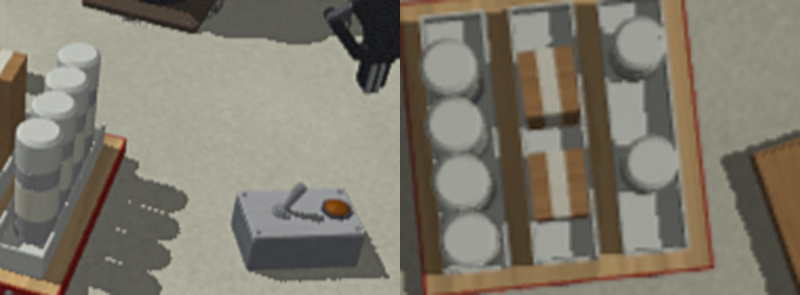

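The four cans stand in one row in the lane (top view at (448,65) to (470,240) in the crop). The cartons and short cans are unmoved, and the toggle leans to the lamp. Next I descend over the lamp side and push.

servo_tool:
  increments:
    - [0, 0, 0, -0.8, 0]
    - [0, 0, 0, -1.6, 0]
    - [0, 0, 0, -2.4, 0]
    - [0, 0, 0, -3, 0]
    - [0, 0, 0, -3.5, 0]
    - [0, 0, 0, -3.7, 0]
    - [0, 0, 0, -3.7, 0]
    - [0, 0, 0, -3.7, 0]
    - [0, 0, 0, -3.7, 0]
    - [0, 0, 0, -3.7, 0]

```text
time: 28.95
eef_pos: [0.4722, 0.373, 0.0835]
tcp_rot: [-0.239, 0.971, 0.002, 0.003]
contact_force: [0.7, -0.7, 0.6]
opening: 0.001
```

servo_tool:
  increments:
    - [0, 0.07, -0.14, 0, 0]
    - [0, 0.14, -0.28, 0, 0]
    - [0, 0.21, -0.42, 0, 0]
    - [0, 0.28, -0.56, 0, 0]
    - [0, 0.35, -0.7, 0, 0]
    - [0, 0.42, -0.84, 0, 0]
    - [0, 0.49, -0.98, 0, 0]
    - [0, 0.57, -1.11, 0, 0]
    - [0, 0.57, -1.11, 0, 0]
    - [0, 0.57, -1.11, 0, 0]

```text
time: 29.78
eef_pos: [0.495, 0.328, 0.083]
tcp_rot: [-0.238, 0.971, 0.002, 0.003]
contact_force: [0.2, 0.6, 1.0]
opening: -0.001
```

```bash
python3 - <<'E'
from h import *
p=ctrl.read_camera("side");s=ctrl.get_state();print(s["eef_pos"],s["contact_force"])
save(p,"c5.png",(180,270,390,480),5)
E
```

```text
[0.49493351 0.32826296 0.08307113] [-0.89901465 -0.00710882 -1.26389192]
```

View pics/c5.png

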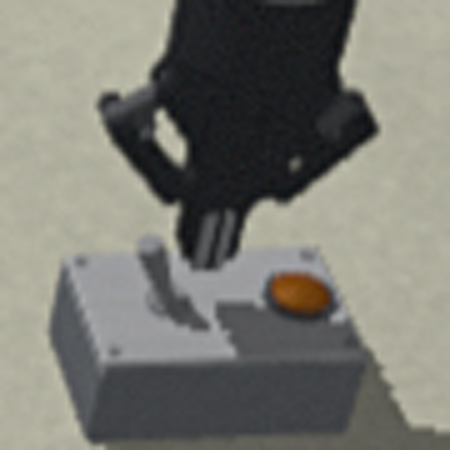

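The toggle now leans away from the lamp: tip at (152,245), foot at (165,300). I'll retreat and check.

servo_tool:
  increments:
    - [0, -0.2, 0.4, 0, 0]
    - [0, -0.4, 0.8, 0.3, 0]
    - [0, -0.4, 0.8, 1, 0]
    - [0, -0.4, 0.8, 2, 0]
    - [0, -0.4, 0.8, 3, 0]
    - [0, -0.6, 1.5, 4, 0]
    - [0, -1, 2.5, 4.5, 0]
    - [0, -1.4, 3.5, 4.5, 0]
    - [0, -1.4, 3.5, 4.5, 0]
    - [0, -1.4, 3.5, 4.5, 0]

```text
time: 30.67
eef_pos: [0.4372, 0.4712, 0.2637]
tcp_rot: [-0.241, 0.971, 0.002, 0.003]
contact_force: [0.2, -0.0, -0.5]
opening: 0.003
```

```bash
python3 - <<'E'
from h import *
p=ctrl.read_camera("side");q=ctrl.read_camera("top");s=ctrl.get_state();print(s["time"],s["eef_pos"],s["contact_force"])
a=cv2.resize(p["frame"][130:350,110:480],(400,238),interpolation=2)
c=cv2.resize(p["frame"][200:270,400:470],(238,238),interpolation=2)
b=cv2.resize(q["frame"][110:310,130:430],(400,267),interpolation=2)
c=cv2.copyMakeBorder(c,0,0,0,162,0);im=np.vstack([np.hstack([a,c]),np.hstack([b,cv2.resize(q["frame"][165:265,230:380],(400,267),interpolation=2)])])
cv2.imwrite("pics/c6.png",im[:,:,::-1])
E
```

```text
30.7667 [0.43827775 0.46807405 0.26180092] [ 0.7378479  -0.19090139  0.13831297]
```

View pics/c6.png

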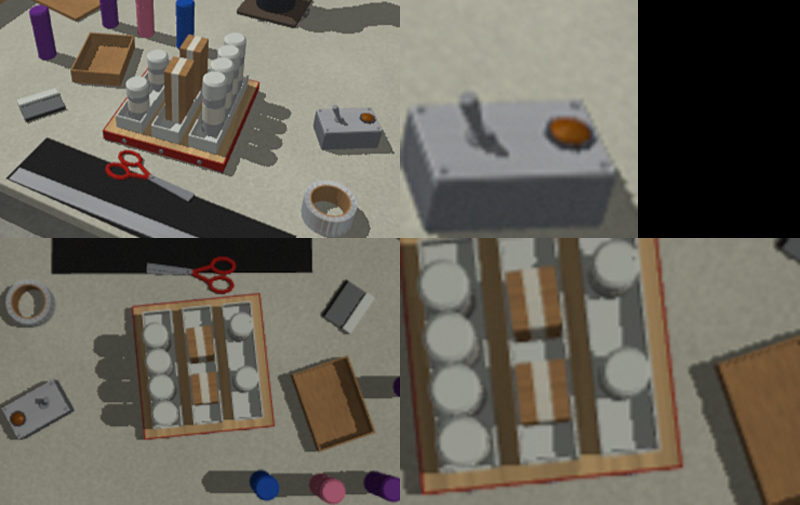

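The delivery tray is empty and four upright cans fill the lane. The toggle leans away from the lamp, and everything else is where it was.

```bash
python3 -c "
from plant import ctrl
print(ctrl.sign_off())"
```

```text
the job is handed in; nothing more can be done
None
```

The lane is restocked first in, first out, the refill call is cancelled, and the job is handed in. It took about 31 s of the 72 s allowed.

- **Old cans:** I carried the front can forward until it touched the stop (about 2.4 N felt at x ≈ 0.474). The other old can stands about 2 mm behind it, in the same order.
- **New cans:** I lifted both white cans over the other lanes and set them down behind the old ones, 2–3 mm apart. Each of these, and the second old can, was lowered until the wrist force showed floor contact before I let go. The front old can's set-down had no such reading.
- **Toggle:** One gentle push with closed fingers from the lamp side flipped it, and it stayed leaning away from the lamp.

The last pictures, taken with the arm clear, show four upright cans in a row, an empty delivery tray and the toggle over. The other lanes, the look-alike cans and the bench items look unmoved.

**Checks that disagreed:**
- The networks often missed some of the cans in the lane, so I confirmed the final row from the pictures and the arm's positions at release.
- Camera fits differed from the arm's positions by a few millimetres.
- When I gripped the first new can, the arm stopped about 6 mm short in y with a small side force (under 5 N). The can still lifted cleanly and upright.

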